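# Draw down the gearbox inspection cover in crisscross passes

## Robot

A 6-joint arm with a two-finger parallel gripper is mounted at the origin on the work surface. World frame = base frame: x ahead of the robot, y to its left, z up, the work surface at z = 0. Lengths are in m, angles in rad, forces in N, time in s.
With the tool pointing down it reaches from about 0.3 to 0.875 m from the base axis. Payload 6.4 kg.
Tool frame: the origin (TCP) lies midway between the tips of the shut fingers; the grasp point (between the pads) lies 19 mm behind it (r.tcp_to_grasp is the z of the grasp point in the tool frame, in m); z points along the fingers, y is the line along which they close (so a half turn about z gives the same grasp; the last joint's range is limited). The gripper opens to 88 mm and grips with 3 to 60 N. Pads are 18 mm wide; open, the fingers measure 123 mm over their backs; the gripper's body (75 mm by 187 mm) begins 45 mm behind the grasp point.
Start: joints at [-1.331, 0.181, 1.607, -0, 1.354, -0.206], TCP at [0.248, -0.519, 0.211] pointing down, gripper open.
Joint ranges: [-2.99, 2.99], [-0.89, 2.07], [0.3, 2.58], [-1.14, 4.28], [0, 2.63], [-3.12, 3.12]. Speed limits (rad/s): [2.57, 2.57, 3.01, 3.14, 3.14, 3.14].

## Interface

Orientations are given as a unit quaternion [w, x, y, z].
In Python, from station import r gives the robot as it stands.
- The arm moves only by the tool step_arm, never from a script. Its argument "series" is a list of rows, each an object of numbers: "hand": the opening, from 0 (shut) to 1 (fully open); "dx", "dy", "dz": the shift along the tool's x, y, z each as a share of 15 cm, from -1 to 1; "spin": the turn about the tool's z as a share of 45 degrees, from -1 to 1. In form: [{"hand": .., "dx": .., "dy": .., "dz": .., "spin": ..}, ...]. A call has 1 to 10 rows; each row shifts and turns the commanded pose from where the row before left it, along the tool's axes as they then stand; what a row does not reach is not made up. A row lasts 1/8 s, in which the tool goes at most 62.5 mm and 10.7 degrees, less where a joint would pass 70% of its speed; a pose out of reach is approached as far as the arm can. A call with a number of a shift or a turn outside -1 to 1 is refused whole. A call with a gripper value outside its range is refused whole. The fingers move at their own pace and stop on an object; the grip force is fixed at half the most. Time passes only in rows, so rows that do not move let the fingers close. It gives the time, the measured TCP pose, the force, the opening and the grip force at its end, in the units of the state.
- r.observe(): the state, without advancing time (a new reading comes with each control period).
- r.camera(name): name is "scene" or "top" or "wrist"; returns the picture (480x640x3 uint8, red, green, blue); there is no depth.
- r.camera_info(name): a dict with "camera_matrix" (3x3 intrinsics, pixels), "dist" ([k1, k2, p1, p2, k3] as OpenCV has them; the pictures are not rectified), "world_from_camera" (4x4, takes a point from camera to world coordinates); the wrist camera has in their place "mount" (4x4, takes a point from camera to tool coordinates, whose origin is the TCP and whose axes are the flange's). Camera axes: x right, y down, z forward; pixel columns grow to the right and rows downward; lengths in m; the calibration is good to about 2 mm. A picture is of the moment at which its call begins: read the wrist's pose just before it. camera_info takes no time and is no camera call.
- r.finish_job(): hands the job in; it is judged then, once.
The state is a dict: "t": time; "joint_positions": joint angles; "joint_vel": joint speeds; "joint_efforts": joint torques, N m; "tool_pos": TCP position; "tool_rot": TCP orientation; "wrist_force": force on the tool from outside, world axes, zero at the start; "ft_torque": the same for the moment, N m; "gripper_width": finger opening in m; "finger_force": force on a finger pad.
Only numpy, scipy, OpenCV 4.12 (cv2) and the standard library are available. Lean on these libraries where they do the work, as an engineer would, in place of code of your own. Each camera call takes 0.05 s, during which the arm holds its last target. There are 200 camera calls.

## Task

The inspection cover of the gearbox is being tightened down evenly in two passes, clockwise, and the first pass is only half done: one diagonal pair of T-handle bolts already stands at about 45 degrees (halfway), the other pair is still loose, in line with the shaft stub at the end of the box. Finish the first pass by turning each loose bolt to halfway and letting go of it, then make the second pass crisscross - one bolt, the one diagonally opposite it, then the other two - turning each fully home to its stop, square across the shaft line. Leave the filler cap in the middle as it is.

Things in the scene. Friction and masses are not known exactly. Their poses are not given: they have to be found in the camera images.
- gearbox: Green cast gearbox, fixed; foot 200 x 170 mm, flat aluminium cover 190 x 160 mm, its top 97 mm above the bench. Origin: centre of the underside. x along the long side, towards the end with the steel shaft stub; y along the short side; z up. At the cover's corners stand 4 dark steel T-handle bolts: a bar 44 long, 12 thick, 20 tall on a round stem, bar centre 129 mm above the bench.
- bolt_a (a joint): T-handle bolt at +70, +55 mm (x, y in the gearbox frame), diagonal to bolt_c; its vertical axis passes through the bar's middle. Rad, growing clockwise from above (tightening): 0 loose, bar along the gearbox's x; 0.785 halfway; 1.571 home at a hard stop, bar square across. At v the bar lies along x turned clockwise by v. Friction 0.15 N m: stays as left. Starts loose (0 to 0.2).
- bolt_b (a joint): T-handle bolt at +70, -55 mm (x, y in the gearbox frame), diagonal to bolt_d; its vertical axis passes through the bar's middle. Rad, growing clockwise from above (tightening): 0 loose, bar along the gearbox's x; 0.785 halfway; 1.571 home at a hard stop, bar square across. At v the bar lies along x turned clockwise by v. Friction 0.15 N m: stays as left. Starts about halfway (0.7 to 0.87).
- bolt_c (a joint): T-handle bolt at -70, -55 mm (x, y in the gearbox frame), diagonal to bolt_a; its vertical axis passes through the bar's middle. Rad, growing clockwise from above (tightening): 0 loose, bar along the gearbox's x; 0.785 halfway; 1.571 home at a hard stop, bar square across. At v the bar lies along x turned clockwise by v. Friction 0.15 N m: stays as left. Starts loose (0 to 0.2).
- bolt_d (a joint): T-handle bolt at -70, +55 mm (x, y in the gearbox frame), diagonal to bolt_b; its vertical axis passes through the bar's middle. Rad, growing clockwise from above (tightening): 0 loose, bar along the gearbox's x; 0.785 halfway; 1.571 home at a hard stop, bar square across. At v the bar lies along x turned clockwise by v. Friction 0.15 N m: stays as left. Starts about halfway (0.7 to 0.87).
- filler_cap (a joint): Round black plastic filler cap, 36 mm across, in the middle of the cover, with a 32 x 9 mm grip ridge on top, 125 mm above the bench at its highest. It is already shut: value 0 rad, turning either way changes it. Not part of the job.

How it is judged:
By the outcome, as a careful person would: the job done as asked, in the order asked, and still so for the second after the job is handed in, with the robot touching nothing.
It also fails if it takes over 72 s, if anything falls off the work surface, if the arm or the gripper's body presses on something with over 40 N, if the wrist force passes 120 N, or if a joint passes its speed limit or range.

## Working session

There is one attempt and no reset: what is moved stays moved. The work goes in short steps, Python scripts to look and compute and a tool call to move; the robot and the scene stay as the last step left them, time stands still between calls to the robot, and variables do not carry over. Pictures are saved under pics/ and viewed, at most 10 in all, crops included, and the job is handed in when it is done.

Besides the shell and the picture viewer there is one more tool, called after ">>>" as name(argument=value, ...), one argument or row to a line, values as JSON. step_arm: Moves the arm, as the interface text tells. Its arguments: {"type":"object","properties":{"series":{"type":"array"}},"required":["series"]}

```bash
mkdir -p pics; python3 - <<'E'
from station import r
import cv2,numpy as np
s=r.observe();print(s)
print(r.tcp_to_grasp)
for n in ("top",):
    i=r.camera_info(n);print(i)
    cv2.imwrite(f"pics/{n}0.png",r.camera(n)[:,:,::-1])
print(r.camera_info("wrist"))
E
```

```text
{'t': 0.0, 'joint_positions': array([-1.33128734e+00,  1.81539174e-01,  1.60797721e+00, -2.03188011e-05,
        1.35378251e+00, -2.06297632e-01]), 'joint_vel': array([-1.39577642e-04, -2.29857147e-04, -7.17277668e-04, -1.22874490e-04,
        6.83875074e-05, -1.13333068e-03]), 'joint_efforts': array([-6.60936312e-04, -4.33861792e+01, -3.41850972e+01,  7.01256003e-02,
        3.83874192e-02, -1.16412780e-04]), 'tool_pos': array([ 0.24780526, -0.5182335 ,  0.21002611]), 'tool_rot': array([-8.52836431e-04,  9.75258908e-01,  2.21064095e-01, -2.40838374e-05]), 'wrist_force': array([-0.87096745, -0.7385628 , -0.4243444 ]), 'ft_torque': array([-0.02140423, -0.0543395 , -0.02564069]), 'finger_force': 0.0, 'gripper_width': 0.08826557410982658}
-0.0187
{'camera_matrix': array([[470.4511641 ,   0.        , 324.04454725],
       [  0.        , 470.4511641 , 238.21445284],
       [  0.        ,   0.        ,   1.        ]]), 'dist': array([0.03115944, 0.        , 0.        , 0.        , 0.        ]), 'world_from_camera': array([[-0.02098829, -0.99519164,  0.09567181,  0.4903564 ],
       [-0.9988745 ,  0.02494426,  0.04034258,  0.02929249],
       [-0.04253506, -0.0947174 , -0.99459508,  0.73716195],
       [ 0.        ,  0.        ,  0.        ,  1.        ]])}
{'camera_matrix': array([[350.23829327,   0.        , 319.59363989],
       [  0.        , 350.23829327, 235.78573242],
       [  0.        ,   0.        ,   1.        ]]), 'dist': array([-0.05530143,  0.        ,  0.        ,  0.        ,  0.        ]), 'mount': array([[ 1.46097018e-04, -9.45601185e-01, -3.25328109e-01,
         8.49579858e-02],
       [ 9.99999117e-01, -2.91628680e-04,  1.29672568e-03,
        -9.84809009e-04],
       [-1.32106035e-03, -3.25328011e-01,  9.45600307e-01,
        -1.74411604e-01],
       [ 0.00000000e+00,  0.00000000e+00,  0.00000000e+00,
         1.00000000e+00]])}
```

View pics/top0.png

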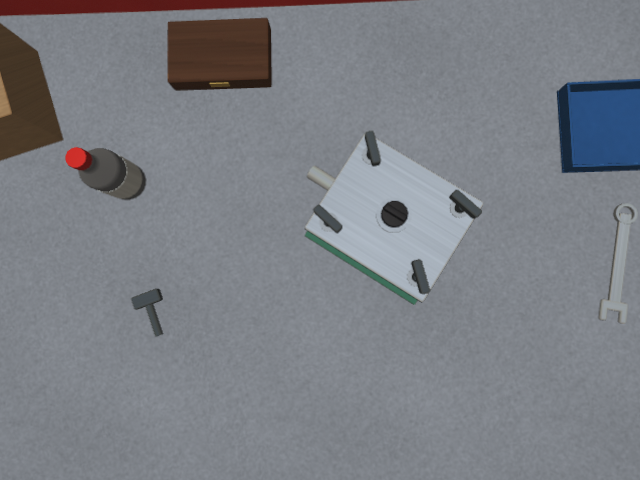

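The picture shows bolts a (328,219) and c (465,204) loose, b (373,148) and d (420,277) about halfway. The shaft stub is at (318,178) and the cap at (394,214). I'll enlarge it to measure.

```bash
python3 - <<'E'
import cv2
im=cv2.imread("pics/top0.png")[125:310,300:490]
cv2.imwrite("pics/crop.png",cv2.resize(im,None,fx=3.2,fy=3.2,interpolation=cv2.INTER_CUBIC))
E
```

```text
(no output)
```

View pics/crop.png

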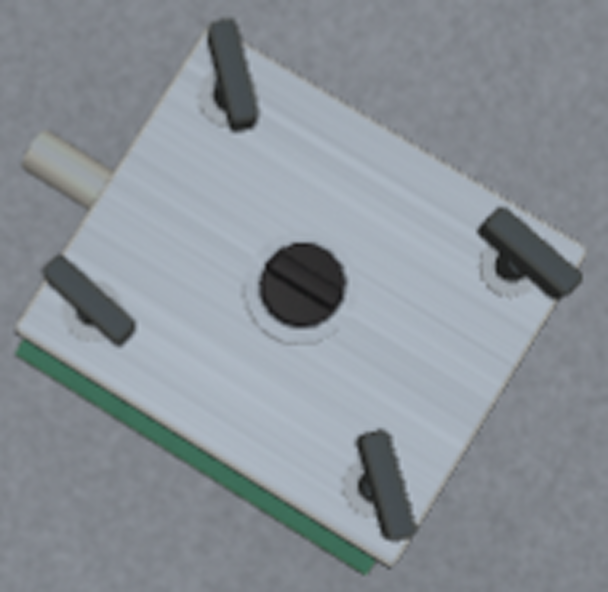

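Crop: bar centres a (89,300), b (233,74), c (531,253), d (386,485); cover corners are at (18,332), (205,33), (585,250), (390,567).

```bash
cat > h.py <<'E'
import numpy as np,cv2
from station import r
def plane(n,px,z,W=None):
    i=r.camera_info(n);W=i["world_from_camera"] if W is None else W
    u=cv2.undistortPoints(np.array(px,float).reshape(-1,1,2),i["camera_matrix"],i["dist"])[:,0]
    d=np.c_[u,np.ones(len(u))]@W[:3,:3].T; o=W[:3,3]
    return o+d*((z-o[2])/d[:,2])[:,None]
def yaw(q): # direction of tool x in world
    w,x,y,z=q; return np.arctan2(2*(x*y+w*z),1-2*(y*y+z*z))
E
python3 - <<'E'
from h import *
c=lambda p:np.array(p)/3.2+[300,125]
cor=plane("top",c([(18,332),(205,33),(585,250),(390,567)]),.097)
print(cor[:,:2],cor.mean(0)); print([np.linalg.norm(cor[i]-cor[i-1]) for i in range(4)])
B=plane("top",c([(89,300),(233,74),(531,253),(386,485)]),.138)
print(B[:,:2],B.mean(0))
gx=B[0]+B[1]-B[2]-B[3];print("yaw",np.arctan2(gx[1],gx[0]),np.linalg.norm(gx)/2)
g2=cor[0]+cor[1]-cor[2]-cor[3];ya=np.arctan2(g2[1],g2[0]);print(ya)
E_=plane("top",c([(53,266),(124,335),(225,28),(242,122),(494,218),(567,288),(374,436),(401,535)]),.138).reshape(4,2,3)
for n,(p,q) in zip("abcd",E_):
    d=p-q;print(n,np.linalg.norm(d),(ya-np.arctan2(d[1],d[0])+.5)%np.pi-.5)
s=r.observe();print(yaw(s["tool_rot"]))
E
```

```text
[[ 0.56561937  0.08028927]
 [ 0.6941529  -0.00340326]
 [ 0.59423428 -0.16071969]
 [ 0.4627954  -0.07375471]] [ 0.57920049 -0.0393971   0.097     ]
[np.float64(0.18520884707470317), np.float64(0.15337962295196664), np.float64(0.1863657445333417), np.float64(0.15760421344809433)]
[[ 0.57299005  0.04822279]
 [ 0.66370836 -0.01213463]
 [ 0.58700424 -0.12750791]
 [ 0.49650253 -0.06693812]] [ 0.5800513  -0.03958947  0.138     ]
yaw 0.984290151244842 0.13839589446239536
0.9936125040766596
a 0.040033046045195066 0.2221302282397546
b 0.03950411601363954 0.8487448512768498
c 0.039603933251413606 0.24021841567332314
d 0.03995931391610304 0.7691615767883342
0.4458226621992278
```

```bash
cat >> h.py <<'E'
C=np.array([.580,-.0395]);G=.988
gx=np.array([np.cos(G),np.sin(G)]);gy=np.array([-gx[1],gx[0]])
P=dict(a=C+.07*gx+.055*gy,b=C+.07*gx-.055*gy,c=C-.07*gx-.055*gy,d=C-.07*gx+.055*gy)
def plan(bolt,v,z,v0=None,p0=None):
    """shares: spin first to bar angle v, then shift in turned tool axes"""
    s=r.observe();p=s["tool_pos"] if p0 is None else p0
    y0=yaw(s["tool_rot"]) if v0 is None else G-v0
    y1=G-v;sp=(y0-y1);d=P[bolt]-p[:2] if bolt else np.zeros(2)
    dx=d@[np.cos(y1),np.sin(y1)];dy=d@[np.sin(y1),-np.cos(y1)]
    print(bolt,"spin %.3f dx %.3f dy %.3f dz %.3f"%(sp/(np.pi/4),dx/.15,dy/.15,(p[2]-z)/.15))
def st():
    s=r.observe();y=yaw(s["tool_rot"])
    print("t %.2f v %.3f w %.4f f"%(s["t"],G-y,s["gripper_width"]),s["wrist_force"].round(1),s["ft_torque"].round(2),s["tool_pos"].round(4),{k:(np.round(p-s["tool_pos"][:2],4)) for k,p in P.items() if np.linalg.norm(p-s["tool_pos"][:2])<.03})
E
python3 -c "
from h import *
plan('c',.19,.19);print(P)"
```

```text
c spin -0.448 dx 3.442 dy -0.194 dz 0.134
{'a': array([0.57260428, 0.04921473]), 'b': array([ 0.66444624, -0.01132496]), 'c': array([ 0.58739572, -0.12821473]), 'd': array([ 0.49555376, -0.06767504])}
```

>>> step_arm(
  series=[
    {"hand": 0.5, "dx": 0, "dy": 0, "dz": 0, "spin": -0.224},
    {"hand": 0.5, "dx": 0, "dy": 0, "dz": 0, "spin": -0.224},
    {"hand": 0.5, "dx": 0.35, "dy": -0.02, "dz": 0, "spin": 0},
    {"hand": 0.5, "dx": 0.35, "dy": -0.02, "dz": 0, "spin": 0},
    {"hand": 0.5, "dx": 0.35, "dy": -0.02, "dz": 0, "spin": 0},
    {"hand": 0.5, "dx": 0.35, "dy": -0.02, "dz": 0, "spin": 0},
    {"hand": 0.5, "dx": 0.35, "dy": -0.02, "dz": 0, "spin": 0},
    {"hand": 0.5, "dx": 0.35, "dy": -0.02, "dz": 0.03, "spin": 0},
    {"hand": 0.5, "dx": 0.35, "dy": -0.02, "dz": 0.05, "spin": 0},
    {"hand": 0.5, "dx": 0.35, "dy": -0.02, "dz": 0.05, "spin": 0},
  ],
)

```text
t: 1.3
tool_pos: [0.5248, -0.1998, 0.1908]
tool_rot: [-0.0, 0.922, 0.388, -0.0]
wrist_force: [0.6, -0.5, -0.4]
gripper_width: 0.0444
finger_force: 0.0
```

```bash
python3 -c "
from h import *
plan('c',.19,.19);st()"
```

```text
c spin -0.000 dx 0.633 dy -0.034 dz 0.005
t 1.30 v 0.190 w 0.0444 f [ 0.6 -0.5 -0.4] [-0.01 -0.    0.  ] [ 0.5248 -0.1998  0.1908] {}
```

>>> step_arm(
  series=[
    {"hand": 0.5, "dx": 0.32, "dy": -0.017, "dz": 0, "spin": 0},
    {"hand": 0.5, "dx": 0.31, "dy": -0.017, "dz": 0, "spin": 0},
    {"hand": 0.5, "dx": 0, "dy": 0, "dz": 0, "spin": 0},
    {"hand": 0.5, "dx": 0, "dy": 0, "dz": 0, "spin": 0},
  ],
)

```text
t: 1.8
tool_pos: [0.5858, -0.1303, 0.1907]
tool_rot: [-0.0, 0.921, 0.389, -0.001]
wrist_force: [-0.4, -0.8, 0.5]
gripper_width: 0.0438
finger_force: 0.0
```

```bash
python3 -c "
from h import *
from scipy.spatial.transform import Rotation as R
plan('c',.19,.112);st()
s=r.observe();cv2.imwrite('pics/w1.png',r.camera('wrist')[:,:,::-1])
T=np.eye(4);q=s['tool_rot'];T[:3,:3]=R.from_quat(q[[1,2,3,0]]).as_matrix();T[:3,3]=s['tool_pos']
W=T@r.camera_info('wrist')['mount'];np.save('W1.npy',W)
"
```

```text
c spin 0.000 dx 0.017 dy -0.002 dz 0.525
t 1.80 v 0.190 w 0.0438 f [-0.4 -0.8  0.5] [-0.04 -0.01  0.  ] [ 0.5858 -0.1303  0.1907] {'c': array([0.0016, 0.0021])}
```

View pics/w1.png

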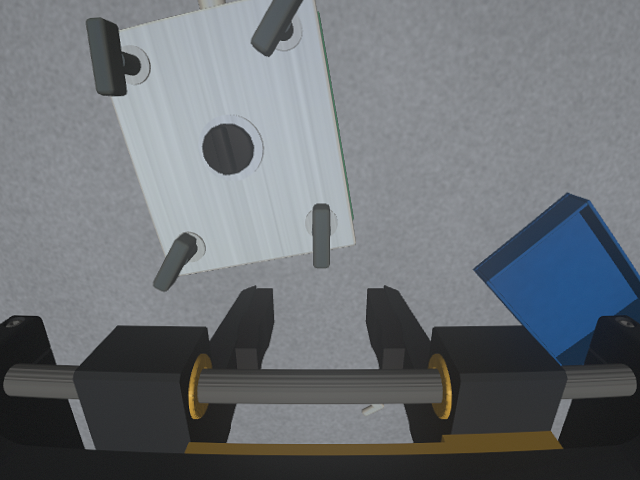

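Wrist view: bar c is upright at column 321, from row 205 to 266, midway between the fingers (273 and 367) and aligned with the tool. Checking its position against the map.

```bash
python3 -c "
from h import *
W=np.load('W1.npy')
e=plane('wrist',[(321,206),(321,246),(321,267),(228,149)],.139,W)
print(e,P['c'],np.linalg.norm(e[0]-e[1]),np.linalg.norm(e[0]-e[2]))
p=plane('wrist',[(228,149)],.120,W);print(p,C)
"
```

```text
[[ 0.60570926 -0.11021593  0.139     ]
 [ 0.585935   -0.13056145  0.139     ]
 [ 0.57490559 -0.1419103   0.139     ]
 [ 0.58947903 -0.04240844  0.139     ]] [ 0.58739572 -0.12821473] 0.028371839124656587 0.04419727473728482
[[ 0.58481423 -0.04020447  0.12      ]] [ 0.58   -0.0395]
```

```bash
sed -i 's/C=np.array(\[.580,-.0395\])/C=np.array([.5817,-.0386])/' h.py; python3 -c "
from h import *
plan('c',.19,.111)"
```

```text
c spin -0.001 dx 0.033 dy 0.000 dz 0.533
```

>>> step_arm(
  series=[
    {"hand": 0.45, "dx": 0.033, "dy": 0, "dz": 0.2, "spin": 0},
    {"hand": 0.45, "dx": 0, "dy": 0, "dz": 0.2, "spin": 0},
    {"hand": 0.45, "dx": 0, "dy": 0, "dz": 0.13, "spin": 0},
    {"hand": 0.45, "dx": 0, "dy": 0, "dz": 0, "spin": 0},
    {"hand": 0, "dx": 0, "dy": 0, "dz": 0, "spin": 0},
    {"hand": 0, "dx": 0, "dy": 0, "dz": 0, "spin": 0},
    {"hand": 0, "dx": 0, "dy": 0, "dz": 0, "spin": 0},
    {"hand": 0, "dx": 0, "dy": 0, "dz": 0, "spin": 0},
  ],
)

```text
t: 2.85
tool_pos: [0.5901, -0.1267, 0.1124]
tool_rot: [0.0, 0.921, 0.388, 0.0]
wrist_force: [-0.3, -0.0, -0.1]
gripper_width: 0.0017
finger_force: 0.0
```

```bash
python3 -c "
from h import *
st();plan(None,.785,.111)"
```

```text
t 2.85 v 0.190 w 0.0017 f [-0.3 -0.  -0.1] [ 0.02 -0.05  0.  ] [ 0.5901 -0.1267  0.1124] {'c': array([-0.001 , -0.0006])}
None spin 0.757 dx 0.000 dy 0.000 dz 0.009
```

Closed on nothing, so I'll look.

```bash
python3 -c "
from h import *
a=cv2.resize(r.camera('wrist')[130:330,190:450,::-1],None,fx=2,fy=2);b=cv2.resize(r.camera('top')[120:310,300:490,::-1],None,fx=2.1,fy=2.1)
im=np.zeros((400,a.shape[1]+b.shape[1],3),np.uint8)
b=b[:400];im=im[:,:800] if im.shape[1]<800 else im
W=a.shape[1];k=min(800-W,b.shape[1])
o=np.zeros((400,800,3),np.uint8);o[:,:W]=a
bb=cv2.resize(b,(280,280));o[:280,W:W+280]=bb;cv2.imwrite('pics/m2.png',o)
"
```

```text
(no output)
```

View pics/m2.png

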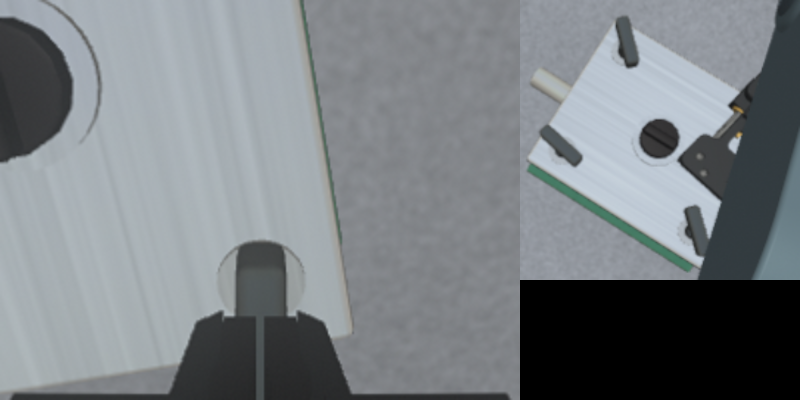

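The crop shows the shut fingers with bar c visible through the gap and running out below them. In both wrist pictures the finger gap (94 px for 44 mm) puts the tips about 28 mm behind the nominal TCP, so they are now just above the bar. I'll open and go down gently, watching the force.

>>> step_arm(
  series=[
    {"hand": 0.45, "dx": 0, "dy": 0, "dz": 0, "spin": 0},
    {"hand": 0.45, "dx": 0, "dy": 0, "dz": 0, "spin": 0},
    {"hand": 0.45, "dx": 0, "dy": 0, "dz": 0, "spin": 0},
    {"hand": 0.45, "dx": 0, "dy": 0, "dz": 0.04, "spin": 0},
    {"hand": 0.45, "dx": 0, "dy": 0, "dz": 0.02, "spin": 0},
    {"hand": 0.45, "dx": 0, "dy": 0, "dz": 0, "spin": 0},
  ],
)

```text
t: 3.7
tool_pos: [0.5895, -0.1266, 0.1023]
tool_rot: [-0.0, 0.922, 0.388, -0.0]
wrist_force: [-0.1, -0.3, 0.1]
gripper_width: 0.0401
finger_force: 0.0
```

```bash
python3 -c "
from h import *
st()
a=r.camera('wrist')[200:340,220:420,::-1];cv2.imwrite('pics/w3.png',cv2.resize(a,None,fx=3,fy=3))
"
```

```text
t 3.70 v 0.190 w 0.0401 f [-0.1 -0.3  0.1] [-0.05 -0.11  0.03] [ 0.5895 -0.1266  0.1023] {'c': array([-0.0004, -0.0008])}
```

View pics/w3.png

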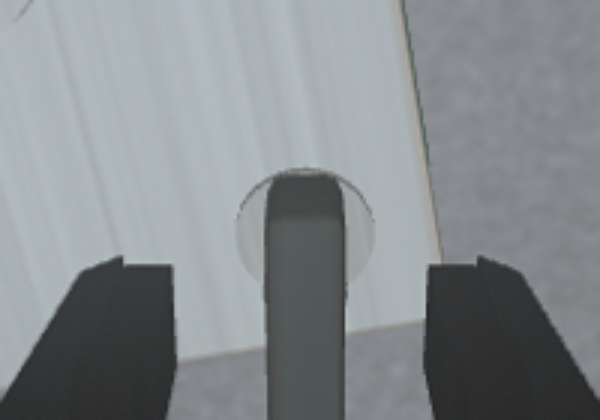

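The view shows the bar (columns 267–345) cleanly between the fingers (173 and 428). I'll go 4 mm lower, still clear of the cover either way, and close.

>>> step_arm(
  series=[
    {"hand": 0.45, "dx": 0, "dy": 0, "dz": 0.027, "spin": 0},
    {"hand": 0, "dx": 0, "dy": 0, "dz": 0, "spin": 0},
    {"hand": 0, "dx": 0, "dy": 0, "dz": 0, "spin": 0},
    {"hand": 0, "dx": 0, "dy": 0, "dz": 0, "spin": 0},
    {"hand": 0, "dx": 0, "dy": 0, "dz": 0, "spin": 0},
  ],
)

```text
t: 4.38
tool_pos: [0.5903, -0.127, 0.099]
tool_rot: [0.0, 0.922, 0.388, 0.0]
wrist_force: [1.9, -2.9, -1.3]
gripper_width: 0.0113
finger_force: 30.0
```

```bash
python3 -c "
from h import *
st();plan(None,.785,.111)"
```

```text
t 4.38 v 0.190 w 0.0113 f [ 1.9 -2.9 -1.3] [-0.19 -0.29  0.02] [ 0.5903 -0.127   0.099 ] {'c': array([-0.0012, -0.0003])}
None spin 0.757 dx 0.000 dy 0.000 dz -0.080
```

>>> step_arm(
  series=[
    {"hand": 0, "dx": 0, "dy": 0, "dz": 0, "spin": 0.13},
    {"hand": 0, "dx": 0, "dy": 0, "dz": 0, "spin": 0.13},
    {"hand": 0, "dx": 0, "dy": 0, "dz": 0, "spin": 0.13},
    {"hand": 0, "dx": 0, "dy": 0, "dz": 0, "spin": 0.13},
    {"hand": 0, "dx": 0, "dy": 0, "dz": 0, "spin": 0.13},
    {"hand": 0, "dx": 0, "dy": 0, "dz": 0, "spin": 0.107},
    {"hand": 0, "dx": 0, "dy": 0, "dz": 0, "spin": 0},
    {"hand": 0, "dx": 0, "dy": 0, "dz": 0, "spin": 0},
  ],
)

```text
t: 5.38
tool_pos: [0.5906, -0.1277, 0.099]
tool_rot: [0.001, 0.995, 0.101, 0.001]
wrist_force: [4.0, -3.1, -3.0]
gripper_width: 0.0119
finger_force: 30.0
```

```bash
python3 -c "
from h import *
st();plan('a',.19,.16);plan(None,.785,.111)"
```

```text
t 5.38 v 0.785 w 0.0119 f [ 4.  -3.1 -3. ] [-0.56 -0.49 -0.  ] [ 0.5906 -0.1277  0.099 ] {'c': array([-0.0015,  0.0004])}
a spin -0.757 dx 0.773 dy -0.905 dz -0.406
None spin 0.000 dx 0.000 dy 0.000 dz -0.080
```

>>> step_arm(
  series=[
    {"hand": 0.45, "dx": 0, "dy": 0, "dz": 0, "spin": 0},
    {"hand": 0.45, "dx": 0, "dy": 0, "dz": 0, "spin": 0},
    {"hand": 0.45, "dx": 0, "dy": 0, "dz": 0, "spin": 0},
    {"hand": 0.45, "dx": 0, "dy": 0, "dz": -0.17, "spin": 0},
    {"hand": 0.45, "dx": 0, "dy": 0, "dz": -0.17, "spin": 0},
    {"hand": 0.45, "dx": 0, "dy": 0, "dz": 0, "spin": -0.19},
    {"hand": 0.45, "dx": 0, "dy": 0, "dz": 0, "spin": -0.19},
    {"hand": 0.45, "dx": 0, "dy": 0, "dz": 0, "spin": -0.19},
    {"hand": 0.45, "dx": 0, "dy": 0, "dz": 0, "spin": -0.187},
  ],
)

```text
t: 6.5
tool_pos: [0.5898, -0.1265, 0.1499]
tool_rot: [-0.0, 0.921, 0.391, -0.0]
wrist_force: [-0.3, 0.3, -0.0]
gripper_width: 0.04
finger_force: 0.0
```

>>> step_arm(
  series=[
    {"hand": 0.45, "dx": 0.19, "dy": -0.22, "dz": 0, "spin": 0},
    {"hand": 0.45, "dx": 0.19, "dy": -0.22, "dz": 0, "spin": 0},
    {"hand": 0.45, "dx": 0.19, "dy": -0.22, "dz": 0, "spin": 0},
    {"hand": 0.45, "dx": 0.19, "dy": -0.22, "dz": 0, "spin": 0},
    {"hand": 0.45, "dx": 0, "dy": 0, "dz": 0, "spin": 0},
    {"hand": 0.45, "dx": 0, "dy": 0, "dz": 0, "spin": 0},
  ],
)

```text
t: 7.25
tool_pos: [0.5751, 0.0468, 0.15]
tool_rot: [0.0, 0.921, 0.389, -0.0]
wrist_force: [1.2, -0.6, 0.1]
gripper_width: 0.0396
finger_force: 0.0
```

```bash
python3 -c "
from h import *
from scipy.spatial.transform import Rotation as R
plan('a',.19,.098);st()
s=r.observe();cv2.imwrite('pics/w4.png',r.camera('wrist')[:,:,::-1])
T=np.eye(4);q=s['tool_rot'];T[:3,:3]=R.from_quat(q[[1,2,3,0]]).as_matrix();T[:3,3]=s['tool_pos']
W=T@r.camera_info('wrist')['mount'];np.save('W4.npy',W)
cv2.imwrite('pics/t4.png',cv2.resize(r.camera('top')[120:310,300:490,::-1],None,fx=3,fy=3))
"
```

```text
a spin 0.000 dx 0.012 dy -0.019 dz 0.346
t 7.25 v 0.190 w 0.0396 f [ 1.2 -0.6  0.1] [-0.11 -0.04 -0.  ] [0.5751 0.0468 0.15  ] {'a': array([-0.0008,  0.0034])}
```

View pics/w4.png

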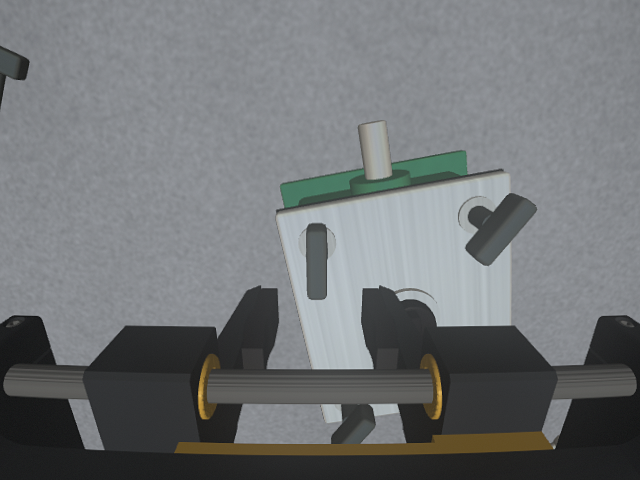

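Bar a is upright at column 317 (rows 224–299), a touch left of the finger middle at 319.5 and aligned. Going down onto it.

>>> step_arm(
  series=[
    {"hand": 0.45, "dx": 0.012, "dy": -0.013, "dz": 0.12, "spin": 0},
    {"hand": 0.45, "dx": 0, "dy": 0, "dz": 0.12, "spin": 0},
    {"hand": 0.45, "dx": 0, "dy": 0, "dz": 0.106, "spin": 0},
    {"hand": 0.45, "dx": 0, "dy": 0, "dz": 0, "spin": 0},
    {"hand": 0, "dx": 0, "dy": 0, "dz": 0, "spin": 0},
    {"hand": 0, "dx": 0, "dy": 0, "dz": 0, "spin": 0},
    {"hand": 0, "dx": 0, "dy": 0, "dz": 0, "spin": 0},
    {"hand": 0, "dx": 0, "dy": 0, "dz": 0, "spin": 0},
  ],
)

```text
t: 8.35
tool_pos: [0.5754, 0.0497, 0.0986]
tool_rot: [0.0, 0.921, 0.388, 0.001]
wrist_force: [0.1, 0.1, 1.8]
gripper_width: 0.0119
finger_force: 30.0
```

```bash
python3 -c "
from h import *
st()"
```

```text
t 8.35 v 0.190 w 0.0119 f [0.1 0.1 1.8] [-0.04 -0.06  0.04] [0.5754 0.0497 0.0986] {'a': array([-0.0011,  0.0004])}
```

Gripped. Turning to halfway, then releasing and raising.

>>> step_arm(
  series=[
    {"hand": 0, "dx": 0, "dy": 0, "dz": 0, "spin": 0.13},
    {"hand": 0, "dx": 0, "dy": 0, "dz": 0, "spin": 0.13},
    {"hand": 0, "dx": 0, "dy": 0, "dz": 0, "spin": 0.13},
    {"hand": 0, "dx": 0, "dy": 0, "dz": 0, "spin": 0.13},
    {"hand": 0, "dx": 0, "dy": 0, "dz": 0, "spin": 0.13},
    {"hand": 0, "dx": 0, "dy": 0, "dz": 0, "spin": 0.107},
    {"hand": 0, "dx": 0, "dy": 0, "dz": 0, "spin": 0},
    {"hand": 0, "dx": 0, "dy": 0, "dz": 0, "spin": 0},
  ],
)

```text
t: 9.35
tool_pos: [0.5755, 0.0496, 0.0986]
tool_rot: [0.0, 0.995, 0.102, 0.001]
wrist_force: [-0.1, -0.2, 3.9]
gripper_width: 0.0122
finger_force: 30.0
```

>>> step_arm(
  series=[
    {"hand": 0.45, "dx": 0, "dy": 0, "dz": 0, "spin": 0},
    {"hand": 0.45, "dx": 0, "dy": 0, "dz": 0, "spin": 0},
    {"hand": 0.45, "dx": 0, "dy": 0, "dz": 0, "spin": 0},
    {"hand": 0.45, "dx": 0, "dy": 0, "dz": -0.17, "spin": 0},
    {"hand": 0.45, "dx": 0, "dy": 0, "dz": -0.17, "spin": 0},
    {"hand": 0.45, "dx": 0, "dy": 0, "dz": 0, "spin": 0},
  ],
)

```text
t: 10.1
tool_pos: [0.5764, 0.0496, 0.1509]
tool_rot: [0.0, 0.995, 0.101, 0.002]
wrist_force: [-0.4, 0.2, 0.9]
gripper_width: 0.0395
finger_force: 0.0
```

```bash
python3 -c "
from h import *
st();plan('b',.80,.15)"
```

```text
t 10.10 v 0.785 w 0.0395 f [-0.4  0.2  0.9] [0.04 0.04 0.02] [0.5764 0.0496 0.1509] {'a': array([-0.0021,  0.0005])}
b spin 0.019 dx 0.513 dy 0.505 dz 0.006
```

>>> step_arm(
  series=[
    {"hand": 0.45, "dx": 0.17, "dy": 0.168, "dz": 0, "spin": 0},
    {"hand": 0.45, "dx": 0.17, "dy": 0.168, "dz": 0, "spin": 0},
    {"hand": 0.45, "dx": 0.17, "dy": 0.168, "dz": 0, "spin": 0},
    {"hand": 0.45, "dx": 0, "dy": 0, "dz": 0, "spin": 0.038},
    {"hand": 0.45, "dx": 0, "dy": 0, "dz": 0, "spin": 0},
    {"hand": 0.45, "dx": 0, "dy": 0, "dz": 0, "spin": 0},
  ],
)

```text
t: 10.85
tool_pos: [0.664, -0.008, 0.1484]
tool_rot: [-0.0, 0.996, 0.087, -0.001]
wrist_force: [-0.2, -1.0, 0.4]
gripper_width: 0.0397
finger_force: 0.0
```

```bash
python3 -c "
from h import *
st();plan('b',.815,.098)
a=cv2.resize(r.camera('wrist')[180:440,220:420,::-1],None,fx=2,fy=2)
b=cv2.resize(r.camera('top')[125:310,300:490,::-1],None,fx=2.1,fy=2.1)
o=np.zeros((520,800,3),np.uint8);o[:,:400]=a;o[:b.shape[0],400:400+b.shape[1]]=b[:, :400];cv2.imwrite('pics/m5.png',o)
"
```

```text
t 10.85 v 0.814 w 0.0397 f [-0.2 -1.   0.4] [0.01 0.   0.01] [ 0.664  -0.008   0.1484] {'b': array([ 0.0021, -0.0024])}
b spin 0.002 dx 0.011 dy 0.018 dz 0.336
```

View pics/m5.png

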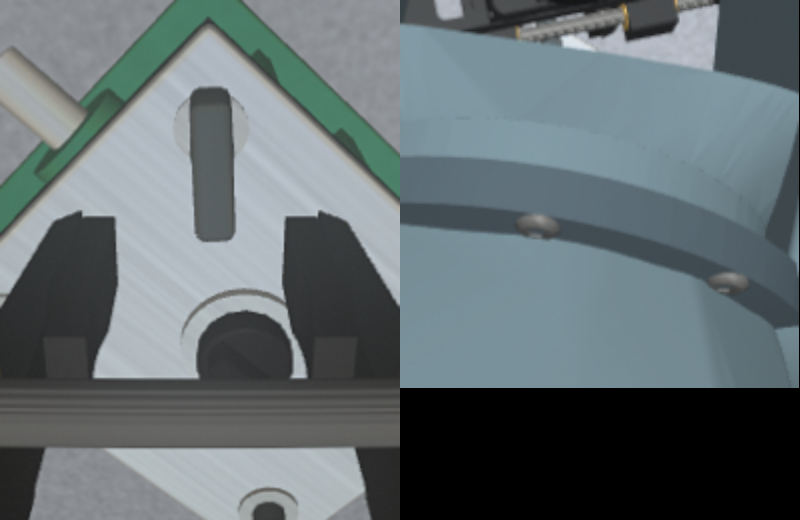

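Bar b's middle is at crop column 213 against the finger middle at 200, so about 3 mm off in +y, and it leans slightly left. I'll correct both, go down and grip.

>>> step_arm(
  series=[
    {"hand": 0.45, "dx": 0.011, "dy": 0.02, "dz": 0.12, "spin": -0.025},
    {"hand": 0.45, "dx": 0, "dy": 0, "dz": 0.12, "spin": 0},
    {"hand": 0.45, "dx": 0, "dy": 0, "dz": 0.096, "spin": 0},
    {"hand": 0.45, "dx": 0, "dy": 0, "dz": 0, "spin": 0},
    {"hand": 0, "dx": 0, "dy": 0, "dz": 0, "spin": 0},
    {"hand": 0, "dx": 0, "dy": 0, "dz": 0, "spin": 0},
    {"hand": 0, "dx": 0, "dy": 0, "dz": 0, "spin": 0},
    {"hand": 0, "dx": 0, "dy": 0, "dz": 0, "spin": 0},
  ],
)

```text
t: 11.95
tool_pos: [0.6676, -0.0112, 0.0993]
tool_rot: [-0.0, 0.995, 0.096, 0.001]
wrist_force: [-1.1, 2.5, 3.3]
gripper_width: 0.0115
finger_force: 29.9
```

```bash
python3 -c "
from h import *
st();plan(None,1.571,.098)"
```

```text
t 11.95 v 0.795 w 0.0115 f [-1.1  2.5  3.3] [0.39 0.09 0.12] [ 0.6676 -0.0112  0.0993] {'b': array([-0.0015,  0.0008])}
None spin 0.988 dx 0.000 dy 0.000 dz 0.009
```

>>> step_arm(
  series=[
    {"hand": 0, "dx": 0, "dy": 0, "dz": 0, "spin": 0.16},
    {"hand": 0, "dx": 0, "dy": 0, "dz": 0, "spin": 0.16},
    {"hand": 0, "dx": 0, "dy": 0, "dz": 0, "spin": 0.16},
    {"hand": 0, "dx": 0, "dy": 0, "dz": 0, "spin": 0.16},
    {"hand": 0, "dx": 0, "dy": 0, "dz": 0, "spin": 0.16},
    {"hand": 0, "dx": 0, "dy": 0, "dz": 0, "spin": 0.14},
    {"hand": 0, "dx": 0, "dy": 0, "dz": 0, "spin": 0},
    {"hand": 0, "dx": 0, "dy": 0, "dz": 0, "spin": 0},
  ],
)

```text
t: 12.95
tool_pos: [0.6675, -0.0118, 0.0993]
tool_rot: [0.0, 0.963, -0.268, 0.0]
wrist_force: [-1.4, -0.8, 6.5]
gripper_width: 0.0117
finger_force: 30.0
```

```bash
python3 -c "
from h import *
st()
print(r.observe()['joint_efforts'])"
```

```text
t 12.95 v 1.532 w 0.0117 f [-1.4 -0.8  6.5] [ 0.07  0.36 -0.06] [ 0.6675 -0.0118  0.0993] {'b': array([-0.0014,  0.0014])}
[  0.12574313 -52.60583997 -30.50281048   0.06391695  -0.62927915
  -0.11539414]
```

>>> step_arm(
  series=[
    {"hand": 0, "dx": 0, "dy": 0, "dz": 0, "spin": 0.04},
    {"hand": 0, "dx": 0, "dy": 0, "dz": 0, "spin": 0.03},
    {"hand": 0, "dx": 0, "dy": 0, "dz": 0, "spin": 0},
    {"hand": 0, "dx": 0, "dy": 0, "dz": 0, "spin": 0},
  ],
)

```text
t: 13.45
tool_pos: [0.6675, -0.0118, 0.0993]
tool_rot: [0.0, 0.956, -0.295, 0.0]
wrist_force: [-1.1, -1.1, 5.6]
gripper_width: 0.0115
finger_force: 29.9
```

```bash
python3 -c "
from h import *
st()
print(r.observe()['joint_efforts'])"
```

```text
t 13.45 v 1.586 w 0.0115 f [-1.1 -1.1  5.6] [0.08 0.22 0.13] [ 0.6675 -0.0118  0.0993] {'b': array([-0.0013,  0.0013])}
[ 9.81289835e-03 -5.25851190e+01 -3.05201018e+01  1.72266229e-01
 -6.44810647e-01  1.08966096e-01]
```

>>> step_arm(
  series=[
    {"hand": 0, "dx": 0, "dy": 0, "dz": 0, "spin": 0.04},
    {"hand": 0, "dx": 0, "dy": 0, "dz": 0, "spin": 0.03},
    {"hand": 0, "dx": 0, "dy": 0, "dz": 0, "spin": 0},
    {"hand": 0, "dx": 0, "dy": 0, "dz": 0, "spin": 0},
  ],
)

```text
t: 13.95
tool_pos: [0.6675, -0.0118, 0.0993]
tool_rot: [0.0, 0.947, -0.32, 0.0]
wrist_force: [-1.8, -0.0, 5.4]
gripper_width: 0.0122
finger_force: 30.9
```

```bash
python3 -c "
from h import *
st()
print(r.observe()['joint_efforts'])"
```

```text
t 13.95 v 1.640 w 0.0122 f [-1.8 -0.   5.4] [0.02 0.3  0.55] [ 0.6675 -0.0118  0.0993] {'b': array([-0.0014,  0.0014])}
[ -0.33876278 -52.62840271 -30.50495267   0.35681832  -0.61224734
   0.55280931]
```

Torque rose to 0.55 N m, so b is at its stop. Next is d, diagonally opposite.

>>> step_arm(
  series=[
    {"hand": 0.45, "dx": 0, "dy": 0, "dz": 0, "spin": 0},
    {"hand": 0.45, "dx": 0, "dy": 0, "dz": 0, "spin": 0},
    {"hand": 0.45, "dx": 0, "dy": 0, "dz": 0, "spin": 0},
    {"hand": 0.45, "dx": 0, "dy": 0, "dz": -0.17, "spin": 0},
    {"hand": 0.45, "dx": 0, "dy": 0, "dz": -0.17, "spin": -0.193},
    {"hand": 0.45, "dx": 0, "dy": 0, "dz": 0, "spin": -0.193},
    {"hand": 0.45, "dx": 0, "dy": 0, "dz": 0, "spin": -0.193},
    {"hand": 0.45, "dx": 0, "dy": 0, "dz": 0, "spin": -0.193},
    {"hand": 0.45, "dx": 0, "dy": 0, "dz": 0, "spin": -0.193},
    {"hand": 0.45, "dx": 0, "dy": 0, "dz": 0, "spin": -0.193},
  ],
)

```text
t: 15.2
tool_pos: [0.6671, -0.0115, 0.1493]
tool_rot: [-0.0, 0.992, 0.129, -0.0]
wrist_force: [0.0, -0.8, 0.3]
gripper_width: 0.0397
finger_force: 0.0
```

```bash
python3 -c "
from h import *
st();plan('d',.73,.15)"
```

```text
t 15.20 v 0.729 w 0.0397 f [ 0.  -0.8  0.3] [-0.01  0.03  0.  ] [ 0.6671 -0.0115  0.1493] {'b': array([-0.001 ,  0.0011])}
d spin 0.002 dx -1.189 dy 0.067 dz -0.005
```

>>> step_arm(
  series=[
    {"hand": 0.45, "dx": -0.297, "dy": 0.017, "dz": 0, "spin": 0},
    {"hand": 0.45, "dx": -0.297, "dy": 0.017, "dz": 0, "spin": 0},
    {"hand": 0.45, "dx": -0.297, "dy": 0.017, "dz": 0, "spin": 0},
    {"hand": 0.45, "dx": -0.297, "dy": 0.017, "dz": 0, "spin": 0},
    {"hand": 0.45, "dx": 0, "dy": 0, "dz": 0, "spin": 0},
    {"hand": 0.45, "dx": 0, "dy": 0, "dz": 0, "spin": 0},
    {"hand": 0.45, "dx": 0, "dy": 0, "dz": 0, "spin": 0},
  ],
)

```text
t: 16.08
tool_pos: [0.4984, -0.0662, 0.1498]
tool_rot: [0.0, 0.992, 0.127, 0.0]
wrist_force: [0.1, 0.3, 0.7]
gripper_width: 0.0399
finger_force: 0.0
```

```bash
python3 -c "
from h import *
st();plan('d',.73,.098)
a=r.camera('wrist')[40:340,150:550,::-1];cv2.imwrite('pics/w6.png',cv2.resize(a,None,fx=2,fy=2))
"
```

```text
t 16.07 v 0.733 w 0.0399 f [0.1 0.3 0.7] [-0.03  0.03  0.04] [ 0.4984 -0.0662  0.1498] {'d': array([-0.0012, -0.0006])}
d spin -0.004 dx -0.009 dy 0.002 dz 0.345
```

View pics/w6.png

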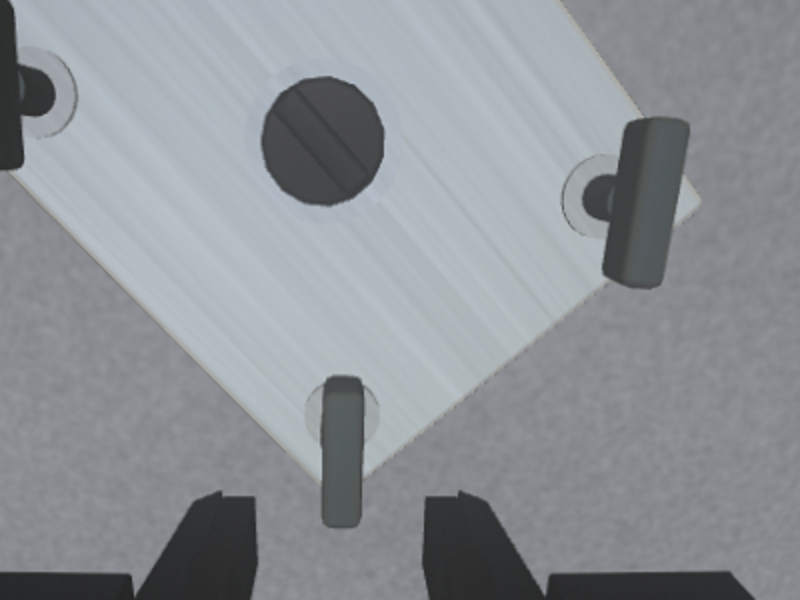

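Bar d is upright at column 342 against the finger middle at 340, so it's centred. Bolt c at right stands a few degrees further clockwise, as expected at halfway, and the cap ridge is unchanged.

>>> step_arm(
  series=[
    {"hand": 0.45, "dx": -0.006, "dy": 0.005, "dz": 0.12, "spin": 0.01},
    {"hand": 0.45, "dx": 0, "dy": 0, "dz": 0.12, "spin": 0},
    {"hand": 0.45, "dx": 0, "dy": 0, "dz": 0.105, "spin": 0},
    {"hand": 0.45, "dx": 0, "dy": 0, "dz": 0, "spin": 0},
    {"hand": 0, "dx": 0, "dy": 0, "dz": 0, "spin": 0},
    {"hand": 0, "dx": 0, "dy": 0, "dz": 0, "spin": 0},
    {"hand": 0, "dx": 0, "dy": 0, "dz": 0, "spin": 0},
    {"hand": 0, "dx": 0, "dy": 0, "dz": 0, "spin": 0},
  ],
)

```text
t: 17.12
tool_pos: [0.497, -0.0673, 0.0984]
tool_rot: [0.0, 0.992, 0.123, 0.0]
wrist_force: [-0.8, 0.3, 2.7]
gripper_width: 0.0117
finger_force: 30.0
```

```bash
python3 -c "
from h import *
st();plan(None,1.57,.098)"
```

```text
t 17.12 v 0.742 w 0.0117 f [-0.8  0.3  2.7] [ 0.09 -0.03 -0.17] [ 0.497  -0.0673  0.0984] {'d': array([0.0002, 0.0005])}
None spin 1.054 dx 0.000 dy 0.000 dz 0.003
```

Turning 1.054 + 0.09 in all, ending slowly.

>>> step_arm(
  series=[
    {"hand": 0, "dx": 0, "dy": 0, "dz": 0, "spin": 0.16},
    {"hand": 0, "dx": 0, "dy": 0, "dz": 0, "spin": 0.17},
    {"hand": 0, "dx": 0, "dy": 0, "dz": 0, "spin": 0.17},
    {"hand": 0, "dx": 0, "dy": 0, "dz": 0, "spin": 0.17},
    {"hand": 0, "dx": 0, "dy": 0, "dz": 0, "spin": 0.17},
    {"hand": 0, "dx": 0, "dy": 0, "dz": 0, "spin": 0.16},
    {"hand": 0, "dx": 0, "dy": 0, "dz": 0, "spin": 0.06},
    {"hand": 0, "dx": 0, "dy": 0, "dz": 0, "spin": 0.04},
    {"hand": 0, "dx": 0, "dy": 0, "dz": 0, "spin": 0.04},
    {"hand": 0, "dx": 0, "dy": 0, "dz": 0, "spin": 0},
  ],
)

```text
t: 18.38
tool_pos: [0.4971, -0.0668, 0.0984]
tool_rot: [-0.0, 0.948, -0.319, 0.0]
wrist_force: [0.5, 4.5, 5.6]
gripper_width: 0.0117
finger_force: 31.5
```

```bash
python3 -c "
from h import *
st()
print(r.observe()['joint_efforts'][5])"
```

```text
t 18.38 v 1.637 w 0.0117 f [0.5 4.5 5.6] [ 0.82 -0.03  0.7 ] [ 0.4971 -0.0668  0.0984] {'d': array([0.0002, 0.    ])}
0.8132723718881607
```

d is at its stop (0.7 N m). Releasing and going to c.

>>> step_arm(
  series=[
    {"hand": 0.45, "dx": 0, "dy": 0, "dz": 0, "spin": 0},
    {"hand": 0.45, "dx": 0, "dy": 0, "dz": 0, "spin": 0},
    {"hand": 0.45, "dx": 0, "dy": 0, "dz": 0, "spin": 0},
    {"hand": 0.45, "dx": 0, "dy": 0, "dz": -0.17, "spin": 0},
    {"hand": 0.45, "dx": 0, "dy": 0, "dz": -0.17, "spin": -0.18},
    {"hand": 0.45, "dx": 0, "dy": 0, "dz": 0, "spin": -0.181},
    {"hand": 0.45, "dx": 0, "dy": 0, "dz": 0, "spin": -0.181},
    {"hand": 0.45, "dx": 0, "dy": 0, "dz": 0, "spin": -0.181},
    {"hand": 0.45, "dx": 0, "dy": 0, "dz": 0, "spin": -0.181},
    {"hand": 0.45, "dx": 0, "dy": 0, "dz": 0, "spin": -0.181},
  ],
)

```text
t: 19.62
tool_pos: [0.4965, -0.0674, 0.1487]
tool_rot: [0.0, 0.995, 0.104, -0.0]
wrist_force: [0.3, -0.1, -0.3]
gripper_width: 0.0397
finger_force: 0.0
```

```bash
python3 -c "
from h import *
st();P['c']=np.array([.5903,-.1275]);plan('c',.785,.15)"
```

```text
t 19.62 v 0.781 w 0.0397 f [ 0.3 -0.1 -0.3] [ 0.02 -0.01  0.  ] [ 0.4965 -0.0674  0.1487] {'d': array([0.0008, 0.0006])}
c spin 0.006 dx 0.532 dy 0.519 dz -0.009
```

>>> step_arm(
  series=[
    {"hand": 0.45, "dx": 0.178, "dy": 0.173, "dz": 0, "spin": 0},
    {"hand": 0.45, "dx": 0.178, "dy": 0.173, "dz": 0, "spin": 0},
    {"hand": 0.45, "dx": 0.178, "dy": 0.173, "dz": 0, "spin": 0},
    {"hand": 0.45, "dx": 0, "dy": 0, "dz": 0, "spin": 0},
    {"hand": 0.45, "dx": 0, "dy": 0, "dz": 0, "spin": 0},
    {"hand": 0.45, "dx": 0, "dy": 0, "dz": 0, "spin": 0},
  ],
)

```text
t: 20.38
tool_pos: [0.5899, -0.1266, 0.1487]
tool_rot: [-0.0, 0.995, 0.102, -0.0]
wrist_force: [0.4, 0.5, -0.8]
gripper_width: 0.0398
finger_force: 0.0
```

```bash
python3 -c "
from h import *
st();P['c']=np.array([.5903,-.1275]);plan('c',.785,.098)"
```

```text
t 20.38 v 0.785 w 0.0398 f [ 0.4  0.5 -0.8] [ 0.04 -0.04 -0.01] [ 0.5899 -0.1266  0.1487] {'c': array([-0.0008, -0.0007])}
c spin 0.001 dx 0.002 dy 0.007 dz 0.338
```

>>> step_arm(
  series=[
    {"hand": 0.45, "dx": 0.002, "dy": 0.006, "dz": 0.12, "spin": 0},
    {"hand": 0.45, "dx": 0, "dy": 0, "dz": 0.12, "spin": 0},
    {"hand": 0.45, "dx": 0, "dy": 0, "dz": 0.098, "spin": 0},
    {"hand": 0.45, "dx": 0, "dy": 0, "dz": 0, "spin": 0},
    {"hand": 0, "dx": 0, "dy": 0, "dz": 0, "spin": 0},
    {"hand": 0, "dx": 0, "dy": 0, "dz": 0, "spin": 0},
    {"hand": 0, "dx": 0, "dy": 0, "dz": 0, "spin": 0},
    {"hand": 0, "dx": 0, "dy": 0, "dz": 0, "spin": 0},
  ],
)

```text
t: 21.38
tool_pos: [0.5916, -0.1276, 0.0988]
tool_rot: [-0.0, 0.995, 0.101, 0.0]
wrist_force: [-0.8, 3.0, 3.5]
gripper_width: 0.0119
finger_force: 30.0
```

```bash
python3 -c "
from h import *
st();plan(None,1.57,.098)"
```

```text
t 21.38 v 0.785 w 0.0119 f [-0.8  3.   3.5] [0.58 0.11 0.01] [ 0.5916 -0.1276  0.0988] {'c': array([-0.0025,  0.0003])}
None spin 1.000 dx 0.000 dy 0.000 dz 0.005
```

>>> step_arm(
  series=[
    {"hand": 0, "dx": 0, "dy": 0, "dz": 0, "spin": 0.15},
    {"hand": 0, "dx": 0, "dy": 0, "dz": 0, "spin": 0.16},
    {"hand": 0, "dx": 0, "dy": 0, "dz": 0, "spin": 0.16},
    {"hand": 0, "dx": 0, "dy": 0, "dz": 0, "spin": 0.16},
    {"hand": 0, "dx": 0, "dy": 0, "dz": 0, "spin": 0.16},
    {"hand": 0, "dx": 0, "dy": 0, "dz": 0, "spin": 0.16},
    {"hand": 0, "dx": 0, "dy": 0, "dz": 0, "spin": 0.06},
    {"hand": 0, "dx": 0, "dy": 0, "dz": 0, "spin": 0.04},
    {"hand": 0, "dx": 0, "dy": 0, "dz": 0, "spin": 0.04},
    {"hand": 0, "dx": 0, "dy": 0, "dz": 0, "spin": 0},
  ],
)

```text
t: 22.62
tool_pos: [0.5913, -0.1292, 0.0988]
tool_rot: [0.001, 0.947, -0.321, 0.0]
wrist_force: [-4.0, -3.9, 5.2]
gripper_width: 0.0122
finger_force: 31.4
```

```bash
python3 -c "
from h import *
st()
print(r.observe()['joint_efforts'][5])"
```

```text
t 22.62 v 1.641 w 0.0122 f [-4.  -3.9  5.2] [-0.56  0.61  0.63] [ 0.5913 -0.1292  0.0988] {'c': array([-0.0022,  0.0019])}
0.7846532575786114
```

c is home. Now bolt a.

>>> step_arm(
  series=[
    {"hand": 0.45, "dx": 0, "dy": 0, "dz": 0, "spin": 0},
    {"hand": 0.45, "dx": 0, "dy": 0, "dz": 0, "spin": 0},
    {"hand": 0.45, "dx": 0, "dy": 0, "dz": 0, "spin": 0},
    {"hand": 0.45, "dx": 0, "dy": 0, "dz": -0.17, "spin": 0},
    {"hand": 0.45, "dx": 0, "dy": 0, "dz": -0.17, "spin": -0.185},
    {"hand": 0.45, "dx": 0, "dy": 0, "dz": 0, "spin": -0.181},
    {"hand": 0.45, "dx": 0, "dy": 0, "dz": 0, "spin": -0.181},
    {"hand": 0.45, "dx": 0, "dy": 0, "dz": 0, "spin": -0.181},
    {"hand": 0.45, "dx": 0, "dy": 0, "dz": 0, "spin": -0.181},
    {"hand": 0.45, "dx": 0, "dy": 0, "dz": 0, "spin": -0.181},
  ],
)

```text
t: 23.88
tool_pos: [0.5912, -0.1278, 0.1489]
tool_rot: [-0.0, 0.995, 0.104, -0.0]
wrist_force: [0.0, 0.7, -0.2]
gripper_width: 0.0397
finger_force: 0.0
```

```bash
python3 -c "
from h import *
st();P['a']=np.array([.5755,.0496]);plan('a',.785,.15)"
```

```text
t 23.88 v 0.780 w 0.0397 f [ 0.   0.7 -0.2] [-0.03 -0.01  0.04] [ 0.5912 -0.1278  0.1489] {'c': array([-0.0021,  0.0005])}
a spin 0.006 dx 0.136 dy -1.179 dz -0.008
```

>>> step_arm(
  series=[
    {"hand": 0.45, "dx": 0.034, "dy": -0.295, "dz": 0, "spin": 0.005},
    {"hand": 0.45, "dx": 0.034, "dy": -0.295, "dz": 0, "spin": 0},
    {"hand": 0.45, "dx": 0.034, "dy": -0.295, "dz": 0, "spin": 0},
    {"hand": 0.45, "dx": 0.034, "dy": -0.294, "dz": 0, "spin": 0},
    {"hand": 0.45, "dx": 0, "dy": 0, "dz": 0, "spin": 0},
    {"hand": 0.45, "dx": 0, "dy": 0, "dz": 0, "spin": 0},
    {"hand": 0.45, "dx": 0, "dy": 0, "dz": 0, "spin": 0},
  ],
)

```text
t: 24.75
tool_pos: [0.5763, 0.0482, 0.1491]
tool_rot: [0.0, 0.995, 0.099, 0.0]
wrist_force: [-0.1, 0.4, 0.3]
gripper_width: 0.0396
finger_force: 0.0
```

```bash
python3 -c "
from h import *
st();P['a']=np.array([.5755,.0496]);plan('a',.785,.098)"
```

```text
t 24.75 v 0.790 w 0.0396 f [-0.1  0.4  0.3] [0.05 0.04 0.02] [0.5763 0.0482 0.1491] {'a': array([-0.002 ,  0.0019])}
a spin -0.007 dx -0.003 dy -0.010 dz 0.340
```

>>> step_arm(
  series=[
    {"hand": 0.45, "dx": -0.003, "dy": -0.009, "dz": 0.12, "spin": 0},
    {"hand": 0.45, "dx": 0, "dy": 0, "dz": 0.12, "spin": 0},
    {"hand": 0.45, "dx": 0, "dy": 0, "dz": 0.1, "spin": 0},
    {"hand": 0.45, "dx": 0, "dy": 0, "dz": 0, "spin": 0},
    {"hand": 0, "dx": 0, "dy": 0, "dz": 0, "spin": 0},
    {"hand": 0, "dx": 0, "dy": 0, "dz": 0, "spin": 0},
    {"hand": 0, "dx": 0, "dy": 0, "dz": 0, "spin": 0},
    {"hand": 0, "dx": 0, "dy": 0, "dz": 0, "spin": 0},
  ],
)

```text
t: 25.75
tool_pos: [0.5761, 0.0497, 0.0988]
tool_rot: [0.001, 0.995, 0.099, 0.001]
wrist_force: [0.1, -4.1, 1.9]
gripper_width: 0.0119
finger_force: 30.0
```

```bash
python3 -c "
from h import *
st();plan(None,1.57,.098)"
```

```text
t 25.75 v 0.789 w 0.0119 f [ 0.1 -4.1  1.9] [-0.57 -0.03  0.04] [0.5761 0.0497 0.0988] {'a': array([-0.0018,  0.0004])}
None spin 0.995 dx 0.000 dy 0.000 dz 0.006
```

>>> step_arm(
  series=[
    {"hand": 0, "dx": 0, "dy": 0, "dz": 0, "spin": 0.15},
    {"hand": 0, "dx": 0, "dy": 0, "dz": 0, "spin": 0.16},
    {"hand": 0, "dx": 0, "dy": 0, "dz": 0, "spin": 0.16},
    {"hand": 0, "dx": 0, "dy": 0, "dz": 0, "spin": 0.16},
    {"hand": 0, "dx": 0, "dy": 0, "dz": 0, "spin": 0.16},
    {"hand": 0, "dx": 0, "dy": 0, "dz": 0, "spin": 0.16},
    {"hand": 0, "dx": 0, "dy": 0, "dz": 0, "spin": 0.06},
    {"hand": 0, "dx": 0, "dy": 0, "dz": 0, "spin": 0.04},
    {"hand": 0, "dx": 0, "dy": 0, "dz": 0, "spin": 0.04},
    {"hand": 0, "dx": 0, "dy": 0, "dz": 0, "spin": 0},
  ],
)

```text
t: 27.0
tool_pos: [0.5759, 0.0491, 0.0988]
tool_rot: [0.001, 0.947, -0.322, 0.001]
wrist_force: [-0.3, -6.8, 1.8]
gripper_width: 0.0121
finger_force: 31.5
```

```bash
python3 -c "
from h import *
st()
print(r.observe()['joint_efforts'][5])"
```

```text
t 27.00 v 1.644 w 0.0121 f [-0.3 -6.8  1.8] [-0.91  0.05  0.74] [0.5759 0.0491 0.0988] {'a': array([-0.0016,  0.001 ])}
0.7880811206996441
```

a is home. Releasing, raising and retreating for a final look.

>>> step_arm(
  series=[
    {"hand": 0.45, "dx": 0, "dy": 0, "dz": 0, "spin": 0},
    {"hand": 0.45, "dx": 0, "dy": 0, "dz": 0, "spin": 0},
    {"hand": 0.45, "dx": 0, "dy": 0, "dz": 0, "spin": 0},
    {"hand": 0.45, "dx": 0, "dy": 0, "dz": -0.2, "spin": 0},
    {"hand": 0.45, "dx": 0, "dy": 0, "dz": -0.3, "spin": 0},
    {"hand": 0.45, "dx": -0.2, "dy": -0.3, "dz": -0.1, "spin": 0},
    {"hand": 0.45, "dx": -0.25, "dy": -0.3, "dz": 0, "spin": 0},
    {"hand": 0.45, "dx": -0.25, "dy": -0.3, "dz": 0, "spin": 0},
    {"hand": 0.45, "dx": -0.25, "dy": -0.3, "dz": 0, "spin": 0},
    {"hand": 0.45, "dx": -0.25, "dy": -0.3, "dz": 0, "spin": 0},
  ],
)

```text
t: 28.25
tool_pos: [0.5698, 0.3407, 0.1881]
tool_rot: [-0.0, 0.947, -0.323, -0.0]
wrist_force: [0.4, -0.4, -0.1]
gripper_width: 0.0396
finger_force: 0.0
```

```bash
python3 -c "
from h import *
st();cv2.imwrite('pics/t9.png',cv2.resize(r.camera('top')[125:310,300:490,::-1],None,fx=3.2,fy=3.2,interpolation=cv2.INTER_CUBIC))"
```

```text
t 28.25 v 1.645 w 0.0396 f [ 0.4 -0.4 -0.1] [ 0.03 -0.02 -0.02] [0.5698 0.3407 0.1881] {}
```

View pics/t9.png

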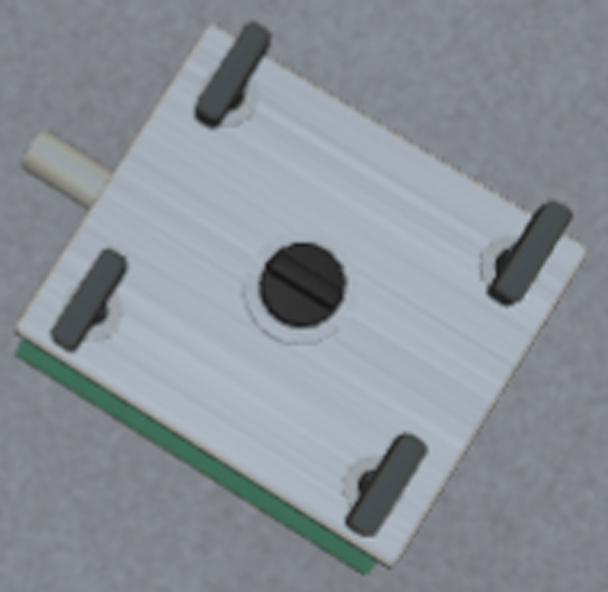

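All four bars lie square across, parallel to the cover's short edge, and the cap is unchanged. Handing in.

```bash
python3 -c "
from station import r
print(r.finish_job())"
```

```text
the job is handed in; nothing more can be done
None
```

The job is handed in at about 28 s: bolts c and a were turned to halfway and released, then b, d, c and a were each turned home to the stop. In the last picture all four bars lie square across and the filler cap is as it was; no verdict came back.

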